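Snap the reed-plate carrier onto the tuning jig

TASK

Set the green reed-plate carrier over the four snap standoffs of the blue tuning jig, either way round, so that each hole sits on a standoff's tip, then press it down slowly by its orange pads, one end after the other, until all four standoffs have clicked through and the board lies fully home on them. Keep the board about level all the way (one end at a time on the standoffs is fine), press no harder than a click needs (20 N is the most the standoffs may ever take), and leave everything else on the desk where it is.

Things in the scene. Friction and masses are not known exactly. Their poses are not given: they have to be found in the camera images.
- jig: Blue cast plate 124 (x) x 184 (y) x 12 mm fixed on four levelling feet, its underside 4 to 16 mm above the desk, elsewhere each time; origin at the centre of its underside, z up. Four white snap standoffs at x = +-36, y = +-64 mm in its frame: a shoulder 17 mm across with its top 26 mm above the underside, on it a pin 7.2 mm across up to 39 mm, then a cone to a 2.4 mm tip at 49 mm.
- shoulders: The four white shoulders of the jig; origin over the middle of the jig at the height of their tops, 26 mm above the jig's underside; axes as the jig's. A board that is home has its underside here. Each pin has two sprung barbs (its +y and -y sides, 14 mm across in all, 4 to 12 mm above the shoulder): they are squeezed in as a hole is pushed down over them and spring out above the board when it is home.
- carrier: Green board 96 (x) x 150 (y) x 4 mm, about 160 g, flat on the desk at first; origin at the centre of its underside, z up. Brass reed plate on top; metal clamp bar along y in the middle, 12 mm thick (x), 44 mm long, 4 to 34 mm above the underside: grip it there. Four 10 mm holes at x = +-36, y = +-64 mm. Set loosely on the standoffs it rests on the barbs, underside about 10 mm above shoulders.
- grip (a point): Middle of the carrier's clamp bar, 24 mm above the board's underside; axes as the carrier's: pinch along x.
- pad_l (a point): Top centre of the orange press pad, 22 mm across, 3 mm proud, at the carrier's +y end (x 0, y +60, 7 mm above the underside), midway between two holes. Pressing here clicks both standoffs of this end at about 7 N; then the board drops onto hard shoulders and the force shoots up: go at 4 or 5 mm/s and stop at once at about 10 N. Measured heights are too rough to press by: feel for that stop.
- pad_r (a point): The same orange pad at the carrier's -y end (x 0, y -60, 7 mm above the underside).
- hole0 (a point): Centre of the carrier's hole at x +36, y +64 mm, at the board's underside.
- hole1 (a point): Centre of the carrier's hole at x -36, y +64 mm, at the board's underside.
- hole2 (a point): Centre of the carrier's hole at x -36, y -64 mm, at the board's underside.
- hole3 (a point): Centre of the carrier's hole at x +36, y -64 mm, at the board's underside.
- mouthpiece: Chromed harmonica mouthpiece, a rounded bar 28 x 104 x 16, bystander; origin under its middle; sizes in mm.
- nut_driver: Stainless nut driver 212 long with a yellow grip 28 thick, bystander; origin under its middle; sizes in mm.
- mirror: Angled dental mirror, thin steel stem 180 long with a 22 round mirror at one end, bystander; origin under its middle; sizes in mm.
- wand: Black magnetic pickup wand 206 long, 16 thick, bystander; origin under its middle; sizes in mm.
- rivet_tray: Grey divided open tray 90 x 130 x 22 high, bystander; origin under its middle; sizes in mm.
- comb: Wooden harmonica comb 28 x 102 x 7, bystander; origin under its middle; sizes in mm.
There are look-alikes about, which are no part of the job. There is more than one size of the carrier; the job needs the largest.

How it is judged:
On the way, in this order (a step that is already met when the one before it is completed fails the run):
1. the carrier lies on the tips of the four standoffs, no standoff pressed through yet (horizontal distance between carrier and shoulders below 0.004 m and angle between the y axis of carrier and the y axis of shoulders, either way round below 0.05 rad and z of hole0 in the frame of shoulders between 0.005 and 0.016 m and z of hole1 in the frame of shoulders between 0.005 and 0.016 m and z of hole2 in the frame of shoulders between 0.005 and 0.016 m and z of hole3 in the frame of shoulders between 0.005 and 0.016 m), for 0.2 s.
2. one end of the carrier is home on its two standoffs while the other end still stands up on its barbs (((z of each of hole0, hole1 in the frame of shoulders below 0.0012 m and z of each of hole2, hole3 in the frame of shoulders above 0.003 m) or (z of each of hole2, hole3 in the frame of shoulders below 0.0012 m and z of each of hole0, hole1 in the frame of shoulders above 0.003 m))), for 0.1 s.
At the end, for the whole second after the job is handed in: The carrier lies at rest on all four standoff shoulders: every hole's underside at most 0.7 mm above the shoulders, so that all four have clicked, its centre within 4 mm of the jig's and its long side along the jig's within 0.05 rad, either way round (horizontal distance between carrier and shoulders below 0.004 m and angle between the y axis of carrier and the y axis of shoulders, either way round below 0.05 rad and z of hole0 in the frame of shoulders between -0.002 and 0.0007 m and z of hole1 in the frame of shoulders between -0.002 and 0.0007 m and z of hole2 in the frame of shoulders between -0.002 and 0.0007 m and z of hole3 in the frame of shoulders between -0.002 and 0.0007 m and linear speed of carrier below 0.01 m/s); the robot touches nothing.
It fails at once if the carrier is pressed down on the standoff shoulders with more than 20 N in all (contact force between carrier and shoulders above 20 N).
It fails at once if the carrier is tipped more than 9 degrees (angle between carrier's own z axis and vertical above 0.16 rad).
It fails at once if another thing on the desk is moved more than 20 mm (distance of any of mouthpiece, nut_driver, mirror, wand, rivet_tray, comb from where it was at the start of the episode above 0.02 m).
It also fails if it takes over 64 s, if anything falls off the work surface, if the arm or the gripper's body presses on something with over 40 N, if the wrist force passes 120 N, or if a joint passes its speed limit or range.

ROBOT

A 6-joint arm with a two-finger parallel gripper is mounted at the origin on the work surface. World frame = base frame: x ahead of the robot, y to its left, z up, the work surface at z = 0. Lengths are in m, angles in rad, forces in N, time in s.
With the tool pointing down it reaches from about 0.3 to 0.85 m from the base axis. Payload 4.2 kg.
Tool frame: the origin (TCP) lies on the centre line of the jaws, within the pads' length; the fingertips stand 19 mm ahead of it and the grasp point (between the pads) is the TCP (r.tips_ahead is the distance from the TCP to the fingertips, in m); z points along the fingers, y is the direction in which the jaws open and shut (so a half turn about z gives the same grasp; the last joint's range is limited). The gripper opens to 91 mm and grips with 3 to 60 N. Pads are 32 mm wide; open, the fingers measure 118 mm over their backs; the gripper's body (76 mm by 178 mm) begins 60 mm behind the grasp point.
Start: joints at [1.328, 0.32, 1.565, -0, 1.257, -0.02], TCP at [0.127, 0.561, 0.233] pointing down, gripper open.
Joint ranges: [-3.11, 3.11], [-0.84, 2.01], [0.21, 2.61], [-1.34, 4.49], [0.05, 2.63], [-2.56, 2.56]. Speed limits (rad/s): [2.57, 2.57, 3.14, 3.14, 3.14, 3.14].

INTERFACE

Orientations are given as a rotation vector (axis times angle).
In Python, from workcell import r gives the robot as it stands.
- The arm moves only by the tool arm_command, never from a script. Its argument "motion" is one flat list of numbers, 4 for each row, row after row: the shift along the tool's x, y, z as a fraction of full scale, then the turn about the tool's z as a fraction of full scale. A call has 1 to 12 rows; each row shifts and turns the commanded pose from where the row before left it, along the tool's axes as they then stand; what a row does not reach is not made up. Full scale, the value 1, is 40 mm for a shift and 1.5 rad for a turn. A row lasts 1/12 s, in which the tool goes at most 41.7 mm and 7.16 degrees, less where a joint would pass 70% of its speed; a pose out of reach is approached as far as the arm can. A call with a number of a shift or a turn outside -1 to 1 is refused whole. A call with a gripper value outside its range is refused whole. "grip" is the closure, from -1 (fully open) to 1 (shut), so that 0 is half open, set as the call begins (left out, the last holds). The fingers move at their own pace and stop on an object; "newtons" is the grip in N (left out, the last holds). Time passes only in rows, so rows that do not move let the fingers close. It gives the time, the measured TCP pose, the force and the opening at its end, in the units of the state.
- r.sense(): the state, without advancing time (a new reading comes with each control period).
- r.capture(name): name is "side" or "top" or "wrist"; returns the picture (420x560x3 uint8, blue, green, red); there is no depth.
- r.camera_params(name): a dict with "fx", "fy", "cx", "cy" (pixels), "R" (3x3) and "t" (3): a world point X has camera coordinates R X + t. Camera axes: x right, y down, z forward; pixel columns grow to the right and rows downward; lengths in m; the calibration is good to about 2 mm. A picture is of the moment at which its call begins: read the wrist's pose just before it. camera_params takes no time and is no camera call; for the wrist camera it gives the pose at the moment of the call.
- r.job_done(): hands the job in, once; it reports no verdict.
The state is a dict: "clock": time; "joint_positions": joint angles; "dq": joint speeds; "effort": joint torques, N m; "tool_pos": TCP position; "ee_rot": TCP orientation; "contact_force": force on the tool from outside, world axes, zero at the start; "ft_torque": the same for the moment, N m; "width": finger opening in m.
Only numpy, scipy, OpenCV 4.12 (cv2) and the standard library are available. Lean on these libraries where they do the work, as an engineer would, in place of code of your own. Each camera call takes 0.05 s, during which the arm holds its last target. There are 200 camera calls.

## Working session

There is one attempt and no reset: what is moved stays moved. The work goes in short steps, Python scripts to look and compute and a tool call to move; the robot and the scene stay as the last step left them, time stands still between calls to the robot, and variables do not carry over. Pictures are saved under pics/ and viewed, about 8 in all and at most 12, crops included, and the job is handed in when it is done.

Besides the shell and the picture viewer there is one more tool, called by a JSON object that holds its "api" and its "payload", one argument or row to a line. arm_command: Moves the arm, as the interface text tells. Its arguments: {"type":"object","properties":{"motion":{"type":"array","items":{"type":"number","minimum":-1,"maximum":1}},"grip":{"type":"number"},"newtons":{"type":"number"}},"required":["motion"]}

```bash
mkdir -p pics; python3 - <<'E'
from workcell import r
import cv2,numpy as np
s=r.sense();print(s['clock'],s['tool_pos'],s['ee_rot'],s['width'],s['contact_force'],r.tips_ahead)
for n in('top','side'):
    im=r.capture(n);cv2.imwrite(f'pics/{n}0.png',im);p=r.camera_params(n);print(n,p)
E
```

```text
0.0 [0.12693646 0.56033529 0.2321564 ] [-3.49186927e-01 -3.12195988e+00  2.68157396e-03] 0.09122330269102154 [-0.81203402  0.05784026 -0.76138785] 0.019
top {'fx': 461.54336668334224, 'fy': 461.54336668334224, 'cx': 278.8006402171505, 'cy': 210.74806107208977, 'R': array([[ 0.00100063, -0.99999682,  0.00231428],
       [-0.98304666, -0.00140799, -0.18335017],
       [ 0.18335284, -0.00209158, -0.98304494]]), 't': array([-0.00962047,  0.56941756,  1.04587709])}
side {'fx': 426.4563819197184, 'fy': 426.4563819197184, 'cx': 293.4307450519143, 'cy': 201.73742421962726, 'R': array([[ 9.76581322e-01, -2.15148271e-01, -3.79077714e-04],
       [-1.46196371e-01, -6.62306451e-01, -7.34831127e-01],
       [ 1.57846581e-01,  7.17677773e-01, -6.78250006e-01]]), 't': array([-0.53813878,  0.11259036,  1.0626965 ])}
```

View pics/top0.png

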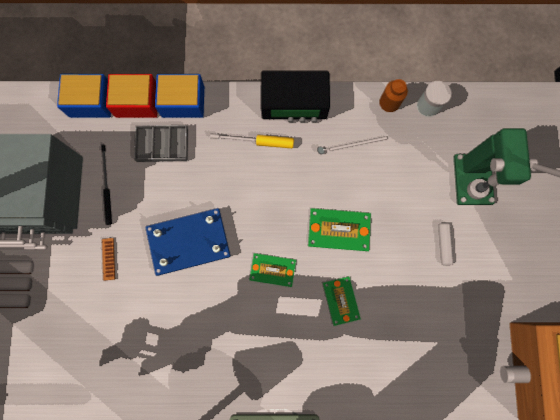

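View pics/side0.png

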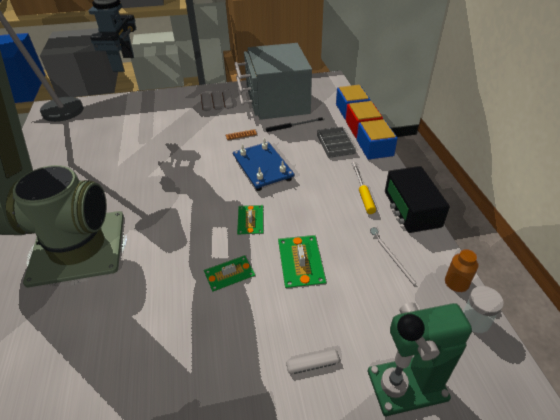

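The top view shows the largest green board at about (340,230), the blue jig at about (188,241), and two smaller look-alike boards at (273,269) and (342,300). The side view agrees. Next I'll measure both roughly.

```bash
cat > h.py <<'E'
from workcell import r
import cv2,numpy as np
from scipy.spatial.transform import Rotation as Ro
def ray(p,uv):
    R,t=np.array(p['R']),np.array(p['t']);d=R.T@np.array([(uv[0]-p['cx'])/p['fx'],(uv[1]-p['cy'])/p['fy'],1]);return -R.T@t,d
def plane(p,uv,z):
    o,d=ray(p,uv);return o+d*(z-o[2])/d[2]
def proj(p,X):
    c=np.array(p['R'])@X+p['t'];return np.array([p['fx']*c[0]/c[2]+p['cx'],p['fy']*c[1]/c[2]+p['cy']])
def hsv(im,lo,hi): return cv2.inRange(cv2.cvtColor(im,cv2.COLOR_BGR2HSV),lo,hi)
def blobs(m,amin):
    n,l,s,c=cv2.connectedComponentsWithStats(m);return [(c[i],s[i]) for i in range(1,n) if s[i][4]>=amin]
def tri(pu):
    A=np.zeros((3,3));b=np.zeros(3)
    for p,uv in pu:
        o,d=ray(p,uv);d/=np.linalg.norm(d);M=np.eye(3)-np.outer(d,d);A+=M;b+=M@o
    return np.linalg.solve(A,b)
def tool(s):
    R=Ro.from_rotvec(s['ee_rot']).as_matrix();return np.array(s['tool_pos']),R
def go(s,X,yaw_y):
    """shift in tool axes (mm) to X, and turn (rad about tool z) so tool y axis is along yaw_y (mod pi)"""
    t,R=tool(s);a=np.arctan2(R[1,1],R[0,1]);dz=(yaw_y-a+np.pi/2)%np.pi-np.pi/2
    return (R.T@(X-t)*1000).round(1),-dz
E
python3 - <<'E'
from h import *
p=r.camera_params('top');im=cv2.imread('pics/top0.png')
pads=[plane(p,c,.007) for c,s in blobs(hsv(im,(3,180,150),(18,255,255)),8) if 300<c[0]<380 and 210<c[1]<250]
print('pads',pads)
m=hsv(im,(105,120,40),(125,255,255));m[:200]=0;m[:,:140]=0;m[:,245:]=0
cs=max(cv2.findContours(m,0,2)[0],key=cv2.contourArea)
rc=cv2.minAreaRect(cs);b=np.array([plane(p,c,.02) for c in cv2.boxPoints(rc)]);print('jig',b.mean(0),b[:,:2])
s=r.sense();print(tool(s)[1].round(3))
w=r.camera_params('wrist');t,R=tool(s);print('cam in tool',R.T@(-w['R'].T@w['t']-t),(R.T@w['R'].T).round(3),w['fx'],w['cx'],w['cy'])
E
```

```text
pads [array([ 0.53732064, -0.09855914,  0.007     ]), array([ 0.52788486, -0.21763592,  0.007     ])]
jig [0.50012791 0.21297942 0.02      ] [[0.53581526 0.32004191]
 [0.58231457 0.13964483]
 [0.46354045 0.10750854]
 [0.41884134 0.28472239]]
[[-0.975  0.221 -0.   ]
 [ 0.221  0.975 -0.002]
 [ 0.    -0.002 -1.   ]]
cam in tool [ 0.07373585  0.00118729 -0.15245994] [[ 0.001 -0.964 -0.264]
 [ 1.     0.002 -0.001]
 [ 0.001 -0.264  0.964]] 336.49214137557396 281.5473498960273 205.3443936778513
```

{"api": "arm_command", "payload": {
  "motion": [-0.88,-0.51,0.04,0,-0.88,-0.51,0.04,0,-0.88,-0.51,0.04,0,-0.88,-0.51,0.04,0,-0.88,-0.51,0.04,0,-0.88,-0.51,0.04,0,-0.88,-0.51,0.04,0,-0.88,-0.51,0.04,0,-0.88,-0.51,0.04,0,-0.88,-0.51,0.04,0,-0.88,-0.51,0.04,0,-0.88,-0.51,0.04,0]
}}

```text
clock: 1.1
tool_pos: [0.4858, 0.2269, 0.2134]
ee_rot: [-0.35, -3.122, 0.0]
contact_force: [-0.5, 0.4, -0.9]
width: 0.091
```

{"api": "arm_command", "payload": {
  "motion": [-0.4,-0.25,0,0.08,0,0,0,0.08,0,0,0,0.08,0,0,0,0.08,0,0,0,0.08,0,0,0,0.08,0,0,0,0.08,0,0,0,0.08,0,0,0,0.08,0,0,0,0.01,0,0,0,0,0,0,0,0]
}}

```text
clock: 2.1
tool_pos: [0.4982, 0.2154, 0.2136]
ee_rot: [-1.92, -2.486, 0.001]
contact_force: [-0.2, -0.0, 0.8]
width: 0.0913
```

```bash
python3 - <<'E'
from h import *
import pickle
s=r.sense();print(s['clock'],s['tool_pos'],s['dq'].round(3) if hasattr(s['dq'],'round') else s['dq']);p=r.camera_params('wrist');im=r.capture('wrist');cv2.imwrite('pics/jig1.png',im);pickle.dump((s,p),open('jig1.p','wb'))
print(go(s,np.array([.5,.213,.2]),.253))
E
```

```text
2.1 [0.49819169 0.21538602 0.21355087] [ 0.001 -0.003 -0.001  0.001  0.001  0.008]
(array([-2.8,  1.2, 13.6]), np.float64(0.002436094222567853))
```

View pics/jig1.png

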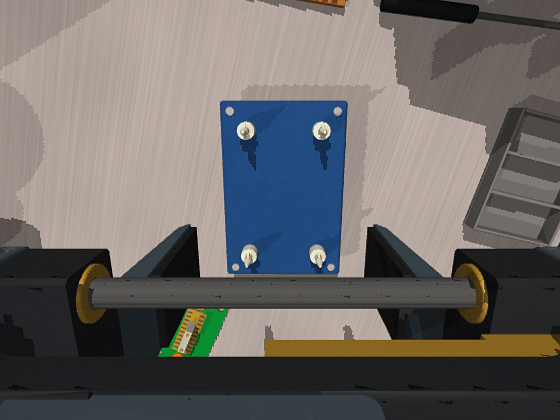

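The wrist view shows the whole jig, with pins at about (246,131), (321,130), (250,256) and (317,256). I'll zoom in on those, then fit the pose from the plate edges and the white standoffs.

```bash
python3 - <<'E'
from h import *
import pickle
im=cv2.imread('pics/jig1.png');s,p=pickle.load(open('jig1.p','rb'))
K=np.array([[p['fx'],0,p['cx']],[0,p['fy'],p['cy']],[0,0,1]])
m=hsv(im,(100,100,30),(130,255,255));m[:,:200]=0;m[:,370:]=0;m[:90]=0;m[280:]=0
# edge subpixel lines of the plate
cn=max(cv2.findContours(m,0,cv2.CHAIN_APPROX_NONE)[0],key=cv2.contourArea)[:,0].astype(float)
x,y=cn.T
def line(sel):
    vx,vy,x0,y0=cv2.fitLine(cn[sel].astype(np.float32),cv2.DIST_HUBER,0,.01,.01).ravel();return np.cross([x0,y0,1],[x0+vx,y0+vy,1])
L=line((x<240)&(y>125)&(y<240));Rr=line((x>330)&(y>125)&(y<240));T=line((y<110)&(x>245)&(x<325));B=line((y>265)&(x>245)&(x<310))
c=[np.cross(a,b) for a,b in((L,T),(Rr,T),(Rr,B),(L,B))];c=np.array([q[:2]/q[2] for q in c]);print(c)
# object frame: y up-image, x right
ob=np.array([[-62,92,12],[62,92,12],[62,-92,12],[-62,-92,12]])/1000.
ok,rv,tv=cv2.solvePnP(ob,c,K,None);Rc=cv2.Rodrigues(rv)[0]
Rw=p['R'].T@Rc;tw=p['R'].T@(tv.ravel()-p['t']);print('jig PnP',tw,'R',Rw.round(3).tolist(),'yaw',np.arctan2(Rw[1,1],Rw[0,1]),'reproj',(cv2.projectPoints(ob,rv,tv,K,None)[0][:,0]-c).round(2).tolist())
v=im.copy()
for h,col in((.026,(0,0,255)),(.049,(255,0,255))):
  for a in(-.036,.036):
    for b in(-.064,.064):
      u=proj(p,Rw@[a,b,h]+tw);print(h,u.round(1));
w=cv2.resize(im[90:290,200:370],None,fx=3.4,fy=3,interpolation=2)
w=cv2.resize(np.hstack([im[105:175,225:345],im[225:295,225:345]]),None,fx=3.3,fy=3.3*2,interpolation=cv2.INTER_NEAREST) if 0 else cv2.resize(np.vstack([im[108:168,225:345],im[228:288,225:345]]),None,fx=5,fy=5,interpolation=cv2.INTER_NEAREST)
cv2.imwrite('pics/jz.png',w)
E
```

```text
[[220.0571364  101.        ]
 [346.62783818 101.        ]
 [337.93481122 273.        ]
 [227.87842313 273.        ]]
jig PnP [0.50227085 0.21030587 0.0099009 ] R [[0.967, -0.253, 0.001], [0.253, 0.967, 0.008], [-0.003, -0.008, 1.0]] yaw 1.8265271256295885 reproj [[-0.05, 0.03], [-0.0, 0.16], [0.34, -0.1], [-0.28, -0.11]]
0.026 [249.1 254.7]
0.026 [245.9 130.9]
0.026 [317.1 254.7]
0.026 [320.8 131. ]
0.049 [247.  263.9]
0.049 [243.3 132.1]
0.049 [319.5 263.9]
0.049 [323.8 132.2]
```

View pics/jz.png

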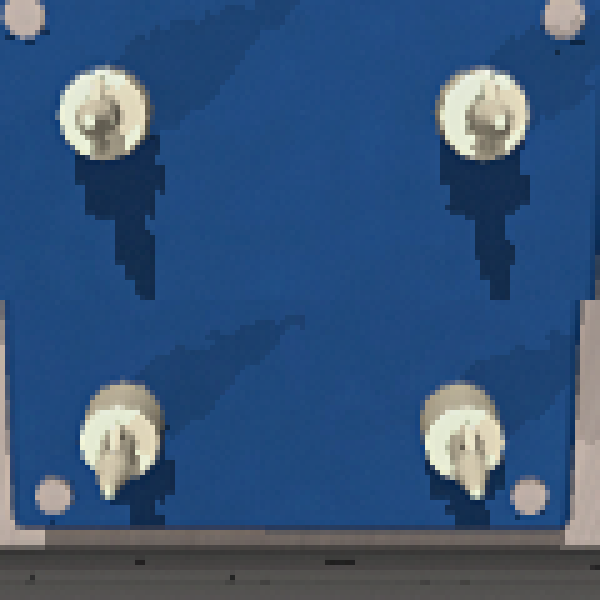

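The zoom shows the shoulder discs at full-image positions (245.8,130.6), (321.6,130.6), (249,256) and (317.6,256), with the near tips at about row 267. I'll refine a level jig pose from these and work out the move to the carrier.

```bash
cat >> h.py <<'E'
from scipy.optimize import least_squares
def fit(p,ob,uv,x0):
    def f(q): 
        R=Ro.from_euler('z',q[3]-np.pi/2).as_matrix();return np.concatenate([proj(p,R@o+q[:3])-u for o,u in zip(ob,uv)])
    s=least_squares(f,x0,loss='soft_l1');return s.x,f(s.x)
E
python3 - <<'E'
from h import *
import pickle
s,p=pickle.load(open('jig1.p','rb'))
ob=np.array([[-62,92,12],[62,92,12],[62,-92,12],[-62,-92,12],[-36,64,26],[36,64,26],[-36,-64,26],[36,-64,26],[-36,-64,49],[36,-64,49]])/1000.
uv=np.array([[219.5,100.5],[347.1,100.5],[338.4,273.5],[227.4,273.5],[245.7,130.5],[321.5,130.5],[249,256],[317.5,256],[246.8,266],[320,266]])
q,e=fit(p,ob,uv,[.5,.21,.01,1.826]);print('jig',q,e.reshape(-1,2).round(1).tolist())
print('to carrier',go(s,np.array([.5326,-.158-.03,.16]),1.492-np.pi/2))
E
```

```text
jig [0.50229439 0.2108274  0.01389921 1.82703124] [[-0.3, -0.0], [0.6, 0.0], [0.5, 0.5], [-0.1, 0.4], [-0.2, 0.4], [-0.1, 0.4], [-0.1, -0.2], [0.0, -0.2], [-0.1, -0.7], [-0.1, -0.6]]
to carrier (array([-399. ,  -68.6,   53.6]), np.float64(0.3342324210174643))
```

{"api": "arm_command", "payload": {
  "motion": [-0.83,-0.143,0.11,0,-0.83,-0.143,0.11,0,-0.83,-0.143,0.11,0,-0.83,-0.143,0.11,0,-0.83,-0.143,0.11,0,-0.83,-0.143,0.11,0,-0.83,-0.143,0.11,0,-0.83,-0.143,0.11,0,-0.83,-0.143,0.11,0,-0.83,-0.143,0.11,0,-0.83,-0.143,0.11,0,-0.83,-0.143,0.11,0]
}}

```text
clock: 3.15
tool_pos: [0.5315, -0.1892, 0.1607]
ee_rot: [1.922, 2.485, 0.0]
contact_force: [0.3, -0.5, 0.2]
width: 0.0908
```

{"api": "arm_command", "payload": {
  "motion": [0,0,0,0.0743,0,0,0,0.0743,0,0,0,0.0743,0,0,0,0,0,0,0,0,0,0,0,0]
}}

```text
clock: 3.65
tool_pos: [0.5316, -0.1873, 0.1609]
ee_rot: [-2.307, -2.133, -0.0]
contact_force: [0.4, -0.0, -0.3]
width: 0.0915
```

```bash
python3 - <<'E'
from h import *
import pickle
s=r.sense();print(s['clock'],s['tool_pos']);p=r.camera_params('wrist');im=r.capture('wrist');cv2.imwrite('pics/car1.png',im);pickle.dump((s,p),open('car1.p','wb'))
print([(c.round(1).tolist(),q.tolist()) for c,q in blobs(hsv(im,(3,180,150),(18,255,255)),60)])
E
```

```text
3.65 [ 0.53157198 -0.1873294   0.16094014]
[([141.8, 28.3], [133, 19, 18, 20, 268]), ([280.8, 97.8], [269, 85, 25, 26, 480]), ([136.7, 167.5], [129, 160, 16, 16, 202]), ([55.1, 195.0], [48, 188, 15, 15, 185]), ([280.6, 228.4], [270, 218, 22, 22, 365])]
```

View pics/car1.png

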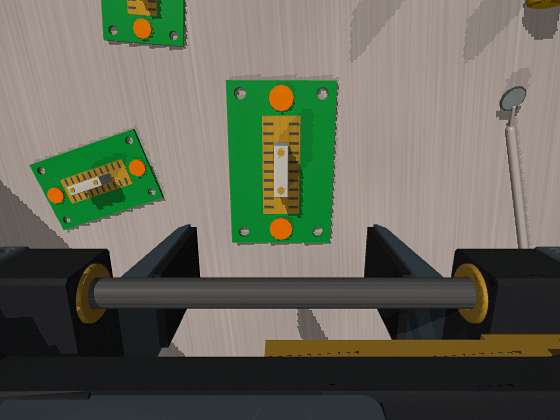

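The carrier is fully in view, with pads at (280.8,97.8) and (280.6,228.4) and holes at (240,94), (322,94), (244,232) and (318,232). Its bar is aligned with the tool.

```bash
python3 - <<'E'
from h import *
import pickle
s,p=pickle.load(open('car1.p','rb'))
im=cv2.imread('pics/car1.png')
a=plane(p,(280.8,97.8),.007);b=plane(p,(280.6,228.4),.007);d=a-b;c=(a+b)/2;y=np.arctan2(d[1],d[0]);print(c,np.linalg.norm(d),y)
m=hsv(im,(45,100,40),(85,255,255));m[:,:200]=0;m[:60]=0;m[250:]=0
ho=[k.round(1).tolist() for k,q in blobs(cv2.bitwise_not(m)[80:244,227:338],20)];print(ho)
H=[plane(p,u,.004)[:2] for u in[(240,94),(322,94),(244,232),(318,232)]];print(np.mean(H,0))
print(go(r.sense(),np.array([c[0],c[1],.024]),y-np.pi/2))
E
```

```text
[ 0.53395446 -0.15935193  0.007     ] 0.11985366618355281 1.491690037116012
[[71.6, 113.2], [53.9, 17.6], [12.9, 13.1], [94.9, 13.5], [53.6, 83.8], [53.6, 148.3], [16.7, 150.9], [90.3, 151.1]]
[ 0.53417104 -0.16010759]
(array([2.80e+01, 1.00e-01, 1.37e+02]), np.float64(0.000407172996831795))
```

{"api": "arm_command", "payload": {
  "motion": [0.35,0,0.6,0,0.35,0,0.6,0,0,0,0.6,0,0,0,0.6,0,0,0,0.5,0,0,0,0.3,0,0,0,0.1,0,0,0,0,0,0,0,0,0]
}}

```text
clock: 4.45
tool_pos: [0.5344, -0.1596, 0.0295]
ee_rot: [2.308, 2.13, 0.001]
contact_force: [0.6, -0.1, 0.1]
width: 0.0914
```

{"api": "arm_command", "payload": {
  "motion": [0,0,0,0,0,0,0,0,0,0,0,0,0,0,0,0,0,0,0,0,0,0,0,0,0,0,0,0,0,0,0,0,0,0,0,0,0,0,0,0],
  "grip": 1,
  "newtons": 25
}}

```text
clock: 5.28
tool_pos: [0.5338, -0.1595, 0.0289]
ee_rot: [-2.31, -2.129, -0.0]
contact_force: [0.2, 0.7, 0.0]
width: 0.0274
```

{"api": "arm_command", "payload": {
  "motion": [0,0,0,0,0,0,0,0,0,0,0,0,0,0,0,0,0,0,0,0,0,0,0,0]
}}

```text
clock: 5.78
tool_pos: [0.5337, -0.1595, 0.0289]
ee_rot: [-2.31, -2.129, 0.0]
contact_force: [-0.1, -0.3, -0.7]
width: 0.0119
```

{"api": "arm_command", "payload": {
  "motion": [0,0,-0.1,0,0,0,-0.3,0,0,0,-0.5,0,0,0,-0.7,0,0,0,-0.7,0,0,0,-0.2,0,0,0,0,0]
}}

```text
clock: 6.37
tool_pos: [0.5354, -0.16, 0.1312]
ee_rot: [2.306, 2.126, 0.004]
contact_force: [-0.1, 0.3, -1.9]
width: 0.0119
```

```bash
python3 - <<'E'
from h import *
s=r.sense();print(s['clock'],s['tool_pos'],s['width'],s['contact_force'])
print(go(s,np.array([.5023,.2108,.12]),1.827-np.pi/2))
# where is board in hand: rough check
p=r.camera_params('wrist');im=r.capture('wrist');cv2.imwrite('pics/held.png',im)
print([(c.round(1).tolist(),q.tolist()) for c,q in blobs(hsv(im,(3,180,150),(18,255,255)),100)])
E
```

```text
6.3667 [ 0.53536518 -0.16001733  0.13118681] 0.011864420617674336 [-0.13712748  0.30020758 -1.91693054]
(array([366.9, -63.1,  10.4]), np.float64(-0.33754310226712914))
[([126.3, 58.7], [117, 49, 20, 21, 314]), ([281.5, 143.1], [261, 122, 42, 43, 1371]), ([123.0, 205.3], [115, 197, 17, 17, 227]), ([35.3, 234.5], [27, 227, 17, 16, 215]), ([280.8, 334.8], [268, 328, 28, 12, 241])]
```

View pics/held.png

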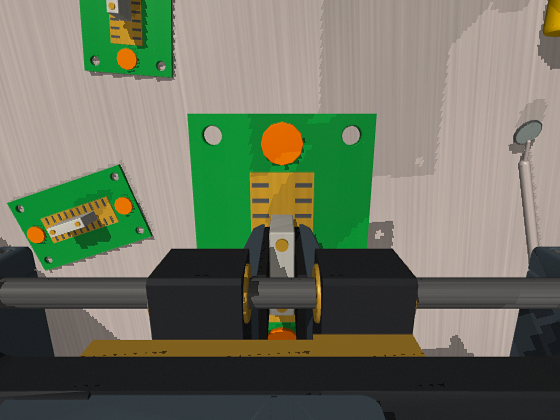

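The board is held level, and the front holes are visible at (212,135) and (351,135). Next I'll carry it over the jig.

{"api": "arm_command", "payload": {
  "motion": [0.3,-0.04,0,0,0.6,-0.1,0,0,0.86,-0.15,0,0,0.86,-0.15,0,0,0.86,-0.15,0,0,0.86,-0.15,0,0,0.86,-0.15,0,0,0.86,-0.15,0,0,0.86,-0.15,0,0,0.86,-0.15,0,0,0.86,-0.15,0,0,0.5,-0.1,0,0]
}}

```text
clock: 7.42
tool_pos: [0.4979, 0.2135, 0.1267]
ee_rot: [-2.306, -2.13, 0.005]
contact_force: [0.0, -0.6, -1.9]
width: 0.0123
```

{"api": "arm_command", "payload": {
  "motion": [0.03,-0.1,0,-0.045,0,0,0,-0.06,0,0,0,-0.06,0,0,0,-0.06,0,0,0,0,0,0,0,0,0,0,0,0]
}}

```text
clock: 8.0
tool_pos: [0.4955, 0.2116, 0.1278]
ee_rot: [-1.921, -2.484, 0.003]
contact_force: [0.6, 0.1, -2.7]
width: 0.012
```

```bash
python3 - <<'E'
from h import *
import pickle
# grip offset from the held picture: front pad in tool frame
s=r.sense();print(s['clock'],s['tool_pos'],s['width'],s['contact_force'])
p=r.camera_params('wrist');im=r.capture('wrist');cv2.imwrite('pics/over.png',im);pickle.dump((s,p),open('over.p','wb'))
t,R=tool(s)
B=[c for c,q in blobs(hsv(im,(3,180,150),(18,255,255)),1000)]
for c in B: print(c,(R.T@(plane(p,c,t[2]-.022)-t)*1000).round(1))
m=hsv(im,(40,60,20),(90,255,255))
for k,q in blobs(cv2.bitwise_not(m)[100:240,170:400],60):
    u=k+[170,100];print(u.round(1),q[4],(R.T@(plane(p,u,t[2]-.027)-t)*1000).round(1))
print(go(s,np.array([.5023,.2108,.12]),1.827-np.pi/2))
E
```

```text
8.0 [0.49545907 0.21158214 0.12781741] 0.012017155442406387 [ 0.61803071  0.10866817 -2.71378195]
[281.48429511 143.20014609] [60.1  1.1 22. ]
[292.  155.3] 9383 [53.4  6.6 27. ]
[281.6 143.1] 1432 [59.8  1.1 27. ]
[350.6 134.7] 260 [64.1 37.2 26.9]
[212.4 134.9] 263 [ 63.9 -35.1  27.1]
[281.5 205.4] 4296 [25.8  1.1 27. ]
(array([-2.5,  6.4,  7.8]), np.float64(-0.0018409563599206535))
```

View pics/over.png

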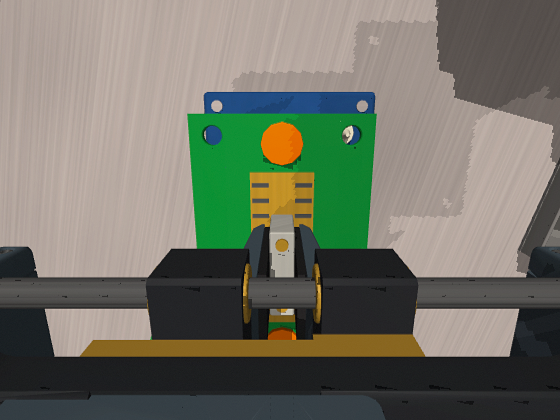

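{"api": "arm_command", "payload": {
  "motion": [-0.06,0.133,0.1,0,0,0,0.3,0,0,0,0.3,0,0,0,0.05,0,0,0,0,0,0,0,0,0]
}}

```text
clock: 8.55
tool_pos: [0.5024, 0.2106, 0.0991]
ee_rot: [1.92, 2.486, 0.0]
contact_force: [0.2, 0.8, -2.4]
width: 0.0116
```

```bash
python3 - <<'E'
from h import *
s=r.sense();print(s['clock'],s['tool_pos'],s['width'],s['contact_force'])
p=r.camera_params('wrist');im=r.capture('wrist');q=r.capture('side')
print(go(s,np.array([.5023,.2108,.08]),1.827-np.pi/2))
w=cv2.resize(im[100:240,180:390],(420,280),interpolation=0);q=cv2.resize(q[110:220,200:330],(390,330),interpolation=2)
o=np.zeros((330,810,3),np.uint8);o[:280,:420]=w;o[:,420:]=q;cv2.imwrite('pics/low.png',o[:,:800])
E
```

```text
8.55 [0.50241833 0.21055329 0.09906548] 0.011555683899133844 [ 0.16032973  0.83953187 -2.35338196]
(array([ 0.3, -0.1, 19.1]), np.float64(-0.0005359797970692082))
```

View pics/low.png

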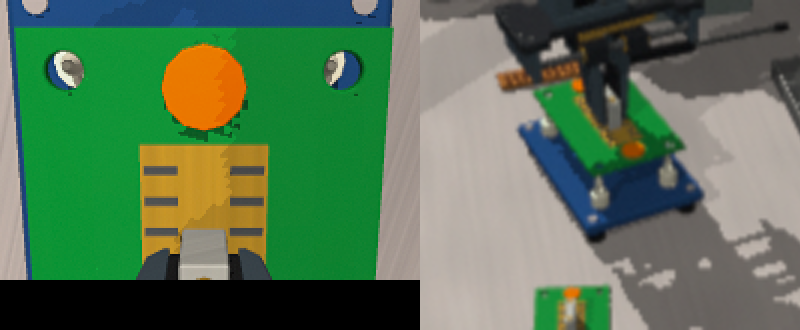

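The pin tips sit almost symmetrically in both front holes, about 1 mm off in tool y. That agrees with the bias I calculated. I'll correct it and lower the board.

{"api": "arm_command", "payload": {
  "motion": [-0.005,-0.025,0,0,0,0,0.08,0,0,0,0.08,0,0,0,0.08,0,0,0,0.08,0,0,0,0,0,0,0,0,0]
}}

```text
clock: 9.23
tool_pos: [0.5009, 0.21, 0.0858]
ee_rot: [-1.919, -2.487, 0.001]
contact_force: [0.6, -0.4, -2.4]
width: 0.012
```

{"api": "arm_command", "payload": {
  "motion": [0,0,0.03,0,0,0,0.03,0,0,0,0,0,0,0,0,0]
}}

```text
clock: 9.57
tool_pos: [0.5011, 0.2101, 0.0837]
ee_rot: [-1.919, -2.487, -0.0]
contact_force: [0.1, -0.1, -1.7]
width: 0.0118
```

{"api": "arm_command", "payload": {
  "motion": [0,0,0.03,0,0,0,0.03,0,0,0,0,0]
}}

```text
clock: 9.82
tool_pos: [0.501, 0.21, 0.0811]
ee_rot: [-1.919, -2.487, 0.0]
contact_force: [-0.3, -0.3, -2.8]
width: 0.0116
```

{"api": "arm_command", "payload": {
  "motion": [0,0,0.025,0,0,0,0,0,0,0,0,0]
}}

```text
clock: 10.07
tool_pos: [0.5011, 0.2102, 0.0803]
ee_rot: [-1.92, -2.487, -0.0]
contact_force: [-0.7, 1.4, -1.8]
width: 0.012
```

{"api": "arm_command", "payload": {
  "motion": [0,0,0.025,0,0,0,0,0,0,0,0,0]
}}

```text
clock: 10.32
tool_pos: [0.5012, 0.2105, 0.0794]
ee_rot: [-1.92, -2.487, -0.001]
contact_force: [0.1, 2.4, -1.6]
width: 0.0119
```

There is a sideways force of about 2.4 N along tool +x, so I'll comply with it by 1 mm.

{"api": "arm_command", "payload": {
  "motion": [0.025,0,0,0,0,0,0,0,0,0,0,0]
}}

```text
clock: 10.57
tool_pos: [0.5008, 0.2109, 0.0792]
ee_rot: [1.919, 2.487, -0.001]
contact_force: [0.5, 0.3, -2.4]
width: 0.0118
```

{"api": "arm_command", "payload": {
  "motion": [0,0,0.02,0,0,0,0,0,0,0,0,0]
}}

```text
clock: 10.82
tool_pos: [0.5009, 0.211, 0.0786]
ee_rot: [1.92, 2.487, 0.0]
contact_force: [0.0, 0.1, -0.9]
width: 0.0119
```

Fz is starting to unload, so contact is near.

{"api": "arm_command", "payload": {
  "motion": [0,0,0.015,0,0,0,0,0,0,0,0,0]
}}

```text
clock: 11.07
tool_pos: [0.5011, 0.2111, 0.0782]
ee_rot: [1.919, 2.487, 0.001]
contact_force: [-0.2, -0.3, -0.0]
width: 0.012
```

{"api": "arm_command", "payload": {
  "motion": [0,0,0.01,0,0,0,0,0,0,0,0,0]
}}

```text
clock: 11.32
tool_pos: [0.5011, 0.2111, 0.0779]
ee_rot: [1.919, 2.487, 0.001]
contact_force: [-0.1, -0.0, 2.6]
width: 0.0112
```

{"api": "arm_command", "payload": {
  "motion": [0,0,0,0,0,0,0,0,0,0,0,0,0,0,0,0,0,0,0,0,0,0,0,0,0,0,0,0],
  "grip": 0
}}

```text
clock: 11.9
tool_pos: [0.5008, 0.2111, 0.0775]
ee_rot: [-1.919, -2.487, 0.0]
contact_force: [-0.1, -0.0, -0.2]
width: 0.0453
```

{"api": "arm_command", "payload": {
  "motion": [0,0,-0.1,0,0,0,-0.5,0,0,0,-0.5,0,0,0,-0.5,0,-0.4,0,-0.4,0,-0.4,0,-0.4,0,0,0,0,0,0,0,0,0,0,0,0,0]
}}

```text
clock: 12.65
tool_pos: [0.5084, 0.1803, 0.173]
ee_rot: [-1.919, -2.486, 0.001]
contact_force: [0.2, 0.2, -0.3]
width: 0.0458
```

```bash
python3 - <<'E'
from h import *
s=r.sense();print(s['clock'],s['tool_pos'],s['width'],s['contact_force'])
p=r.camera_params('wrist');im=r.capture('wrist')
o=np.hstack([im[40:300,190:390]]);cv2.imwrite('pics/set.png',cv2.resize(o,None,fx=2,fy=2,interpolation=0))
B=[c for c,q in blobs(hsv(im,(3,180,150),(18,255,255)),150) if 190<c[0]<390]
P=[plane(p,c,.049+.007) for c in B];t,R=tool(s)
for c,X in zip(B,P): print(c,X,(R.T@(X-t)*1000).round(1))
E
```

```text
12.65 [0.50838887 0.1802832  0.17295817] 0.04578434725996012 [ 0.23390271  0.19759196 -0.2948261 ]
[282.75116641  90.4214619 ] [0.48699615 0.26933041 0.056     ] [ 91.5   2.  117. ]
[282.66666667 238.78924731] [0.51756947 0.15318862 0.056     ] [-28.6   2.2 116.9]
```

View pics/set.png

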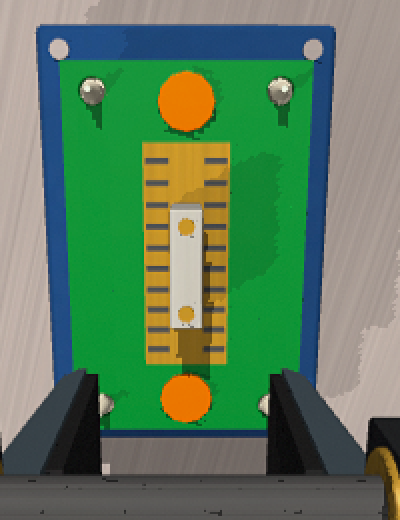

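The picture shows the board set level on the standoffs, with both far pin tips through their holes and the near ones just visible. Pads are at tool (+91.5, about 1) and (-28.6, about 1) mm. Now I'll close the gripper and move above the far pad.

{"api": "arm_command", "payload": {
  "motion": [0.57,0.008,0,0,0.57,0.008,0,0,0.57,0.008,0,0,0.57,0,0,0,0,0,0,0,0,0,0,0,0,0,0,0,0,0,0,0,0,0,0,0,0,0,0,0],
  "grip": 1,
  "newtons": 20
}}

```text
clock: 13.53
tool_pos: [0.487, 0.2679, 0.1735]
ee_rot: [-1.921, -2.486, 0.0]
contact_force: [0.7, 0.3, 0.0]
width: 0.0005
```

{"api": "arm_command", "payload": {
  "motion": [0,0,0.5,0,0,0,0.6,0,0,0,0.5,0,0,0,0.3,0,0,0,0.2,0,0,0,0.05,0,0,0,0,0,0,0,0,0,0,0,0,0]
}}

```text
clock: 14.28
tool_pos: [0.4875, 0.2689, 0.0886]
ee_rot: [1.919, 2.486, 0.003]
contact_force: [-0.2, -0.8, 0.2]
width: 0.0005
```

```bash
python3 - <<'E'
from h import *
s=r.sense();t,R=tool(s);print(s['clock'],t,s['width'],s['contact_force'],(R.T@(np.array([.48699615,.26933041,.056])-t)*1000).round(1))
E
```

```text
14.2833 [0.48751442 0.26886182 0.08858251] 0.0004977472503753607 [-0.24050379 -0.78759774  0.23525442] [ 0.6 -0.5 32.6]
```

{"api": "arm_command", "payload": {
  "motion": [0.01,-0.035,0.05,0,0,0,0.06,0,0,0,0.06,0,0,0,0.05,0,0,0,0.03,0,0,0,0,0,0,0,0,0]
}}

```text
clock: 14.87
tool_pos: [0.4853, 0.2686, 0.0774]
ee_rot: [-1.919, -2.487, 0.0]
contact_force: [-0.5, -0.1, 0.4]
width: 0.0007
```

{"api": "arm_command", "payload": {
  "motion": [0,0,0.01,0,0,0,0.01,0,0,0,0.01,0,0,0,0.01,0]
}}

```text
clock: 15.2
tool_pos: [0.4854, 0.2686, 0.076]
ee_rot: [-1.92, -2.487, -0.0]
contact_force: [0.5, -0.0, -0.5]
width: 0.0006
```

{"api": "arm_command", "payload": {
  "motion": [0,0,0.01,0,0,0,0.01,0,0,0,0.01,0,0,0,0.01,0]
}}

```text
clock: 15.53
tool_pos: [0.4856, 0.2688, 0.0747]
ee_rot: [1.919, 2.487, 0.001]
contact_force: [-0.6, -0.9, 3.3]
width: 0.0006
```

Contact. Now I'll go in 2-row steps.

{"api": "arm_command", "payload": {
  "motion": [0,0,0.01,0,0,0,0.01,0]
}}

```text
clock: 15.7
tool_pos: [0.4856, 0.2688, 0.0739]
ee_rot: [1.919, 2.487, 0.001]
contact_force: [-0.9, -0.2, 4.7]
width: 0.0006
```

{"api": "arm_command", "payload": {
  "motion": [0,0,0.01,0,0,0,0.01,0]
}}

```text
clock: 15.87
tool_pos: [0.4855, 0.2687, 0.0727]
ee_rot: [1.919, 2.487, 0.001]
contact_force: [0.5, 0.1, 0.7]
width: 0.0004
```

{"api": "arm_command", "payload": {
  "motion": [0,0,0.01,0,0,0,0.01,0]
}}

```text
clock: 16.03
tool_pos: [0.4852, 0.2686, 0.0716]
ee_rot: [-1.919, -2.487, 0.0]
contact_force: [-0.4, 0.8, 0.5]
width: 0.0003
```

{"api": "arm_command", "payload": {
  "motion": [0,0,0.01,0,0,0,0.01,0]
}}

```text
clock: 16.2
tool_pos: [0.4852, 0.2686, 0.0708]
ee_rot: [-1.919, -2.487, 0.001]
contact_force: [0.9, -0.2, 0.0]
width: 0.0003
```

{"api": "arm_command", "payload": {
  "motion": [0,0,0.01,0,0,0,0.01,0]
}}

```text
clock: 16.37
tool_pos: [0.4853, 0.2686, 0.0702]
ee_rot: [-1.919, -2.487, 0.0]
contact_force: [0.4, 0.2, 0.6]
width: 0.0003
```

{"api": "arm_command", "payload": {
  "motion": [0,0,0.01,0,0,0,0.01,0]
}}

```text
clock: 16.53
tool_pos: [0.4852, 0.2685, 0.0694]
ee_rot: [-1.919, -2.487, 0.001]
contact_force: [-0.1, -0.1, 0.2]
width: 0.0005
```

{"api": "arm_command", "payload": {
  "motion": [0,0,0.01,0,0,0,0.01,0,0,0,0.01,0]
}}

```text
clock: 16.78
tool_pos: [0.4853, 0.2685, 0.0686]
ee_rot: [-1.919, -2.487, 0.0]
contact_force: [-2.3, -0.2, 4.6]
width: 0.0006
```

{"api": "arm_command", "payload": {
  "motion": [0,0,0.01,0,0,0,0.01,0]
}}

```text
clock: 16.95
tool_pos: [0.4853, 0.2685, 0.0684]
ee_rot: [1.919, 2.487, 0.0]
contact_force: [-3.3, -1.2, 8.7]
width: 0.0004
```

{"api": "arm_command", "payload": {
  "motion": [0,0,0.01,0,0,0,0.01,0]
}}

```text
clock: 17.12
tool_pos: [0.4854, 0.2686, 0.0683]
ee_rot: [1.919, 2.487, 0.001]
contact_force: [-4.1, -1.6, 14.6]
width: 0.0008
```

That step reached 14.6 N. The drop was only about 6.5 mm and there is a sideways force, so perhaps only one standoff clicked. I'll back off and look.

{"api": "arm_command", "payload": {
  "motion": [0,0,-0.05,0,0,0,-0.3,0,0,0,-0.6,0,-0.5,0,-0.6,0,-0.6,0,-0.6,0,-0.6,0,-0.5,0,-0.6,0,0,0,0,0,0,0,0,0,0,0]
}}

```text
clock: 17.87
tool_pos: [0.5088, 0.1788, 0.1728]
ee_rot: [-1.922, -2.485, -0.001]
contact_force: [-0.0, -0.1, -0.4]
width: 0.0006
```

```bash
python3 - <<'E'
from h import *
import pickle
s=r.sense();print(s['clock'],s['tool_pos'],s['contact_force'])
p=r.camera_params('wrist');im=r.capture('wrist');q=r.capture('side');cv2.imwrite('pics/p1.png',im);cv2.imwrite('pics/p1s.png',q);pickle.dump((s,p),open('p1.p','wb'))
a=cv2.resize(im[30:270,180:390],None,fx=2,fy=2,interpolation=0);b=cv2.resize(q[125:205,215:305],(378,336),interpolation=2)
o=np.zeros((480,798,3),np.uint8);o[:,:420]=a;o[:336,420:]=b;cv2.imwrite('pics/p1v.png',o)
B=[c for c,k in blobs(hsv(im,(3,180,150),(18,255,255)),150) if 190<c[0]<390];t,R=tool(s)
for c in B: print(c,(R.T@(plane(p,c,.05)-t)*1000).round(1))
E
```

```text
17.8667 [0.5087691  0.17881361 0.17280329] [-0.00823681 -0.10592677 -0.36851114]
[282.21122112  88.93894389] [ 92.9   1.6 122.8]
```

View pics/p1v.png

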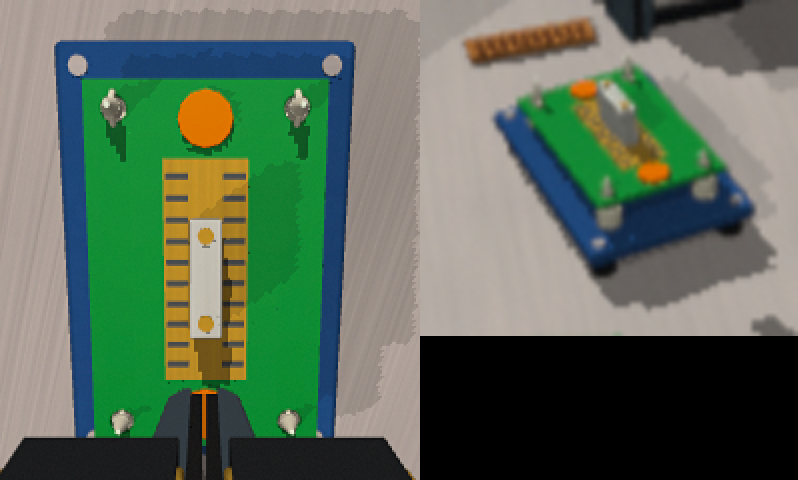

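Barbs stand clear above the board at both far pins, and it looks symmetric. I'll check the board's end heights from its width in the image.

```bash
python3 - <<'E'
from h import *
import pickle
s,p=pickle.load(open('p1.p','rb'));im=cv2.imread('pics/p1.png')
C=-p['R'].T@p['t'];t,R=tool(s)
m=hsv(im,(45,100,40),(85,255,255));b=hsv(im,(100,100,30),(130,255,255))
# pins/board edges per row -> board-edge depth from known width 96 (board top), plate width 124
for mk,w in((m,.096),(b|m,.124)):
  for r0,r1 in((72,82),(100,120),(150,170),(200,220)):
    L=[];Rt=[]
    for v in range(r0,r1):
        x=np.where(mk[v,190:370])[0]
        if len(x): L.append(x[0]+189.5);Rt.append(x[-1]+190.5)
    l,rr=np.mean(L),np.mean(Rt);v=(r0+r1-1)/2
    zc=p['fx']*w/(rr-l);X=p['R'].T@(np.array([((l+rr)/2-p['cx'])/p['fx']*zc,(v-p['cy'])/p['fy']*zc,zc])-p['t'])
    print(w,v,l.round(2),rr.round(2),'world z',X[2].round(4),'tool x',((R.T@(X-t))[0]*1000).round(1))
E
```

```text
0.096 76.5 220.5 343.9 world z 0.0463 tool x 102.3
0.096 109.5 221.65 342.7 world z 0.0479 tool x 77.6
0.096 159.5 223.5 341.0 world z 0.0503 tool x 38.3
0.096 209.5 225.5 339.35 world z 0.0527 tool x -3.5
0.124 76.5 208.4 355.6 world z 0.0232 tool x 104.6
0.124 109.5 210.05 354.0 world z 0.0239 tool x 77.8
0.124 159.5 212.75 351.25 world z 0.0239 tool x 34.8
0.124 209.5 215.4 348.6 world z 0.0243 tool x -11.7
```

The heights are ambiguous: the far end reads about 3 mm above home. I'll back off further so the whole board is visible and fit its pose.

{"api": "arm_command", "payload": {
  "motion": [-0.6,0,-0.1,0,-0.6,0,-0.1,0,0,0,0,0,0,0,0,0,0,0,0,0]
}}

```text
clock: 18.38
tool_pos: [0.5204, 0.1341, 0.1801]
ee_rot: [-1.918, -2.487, 0.001]
contact_force: [0.3, -0.6, -0.5]
width: 0.0004
```

```bash
cat > meas.py <<'E'
from h import *
import sys
s=r.sense();print(s['clock'],s['tool_pos'],s['contact_force'])
p=r.camera_params('wrist');im=r.capture('wrist');cv2.imwrite(f'pics/{sys.argv[1]}.png',im)
K=np.array([[p['fx'],0,p['cx']],[0,p['fy'],p['cy']],[0,0,1]])
def quad(mk):
    mk=mk.copy();mk[:,:190]=0;mk[:,380:]=0;mk[245:]=0
    mk=cv2.morphologyEx(mk,cv2.MORPH_CLOSE,np.ones((3,3)))
    c=max(cv2.findContours(mk,0,cv2.CHAIN_APPROX_NONE)[0],key=cv2.contourArea)[:,0].astype(np.float32)
    x0,y0=c.min(0);x1,y1=c.max(0);x,y=c.T;H=y1-y0;W=x1-x0
    def ln(k,off):
        vx,vy,a,b=cv2.fitLine(c[k],cv2.DIST_HUBER,0,.01,.01).ravel();a+=off[0];b+=off[1];return np.cross([a,b,1],[a+vx,b+vy,1])
    mid=(y>y0+.15*H)&(y<y1-.15*H);mx=(x>x0+.2*W)&(x<x1-.2*W)
    L=ln(mid&(x<x0+.3*W),(-.5,0));Rr=ln(mid&(x>x1-.3*W),(.5,0));T=ln(mx&(y<y0+.1*H),(0,-.5));B=ln(mx&(y>y1-.1*H),(0,.5))
    q=[np.cross(a,b) for a,b in((L,T),(Rr,T),(Rr,B),(L,B))];return np.array([v[:2]/v[2] for v in q])
g=hsv(im,(45,100,30),(85,255,255));b=hsv(im,(100,100,30),(130,255,255));o=hsv(im,(3,180,150),(18,255,255))
for nm,mk,hx,hy in(('board top',g,.048,.075),('plate top',g|b,.062,.092)):
    c=quad(mk);ob=np.array([[-hx,hy,0],[hx,hy,0],[hx,-hy,0],[-hx,-hy,0]])
    ok,rv,tv=cv2.solvePnP(ob,c,K,None);Rw=p['R'].T@cv2.Rodrigues(rv)[0];tw=p['R'].T@(tv.ravel()-p['t'])
    print(nm,c.round(1).tolist(),tw.round(4),'yaw',np.arctan2(Rw[1,1],Rw[0,1]).round(4),'slope y,x',Rw[2,1].round(3),Rw[2,0].round(3),'far/near z',(tw[2]+.064*Rw[2,1]).round(4),(tw[2]-.064*Rw[2,1]).round(4))
t,R=tool(s)
for k,q in blobs(o,120):
    if 190<k[0]<380: print('pad',k.round(1),q[4],(R.T@(plane(p,k,.05)-t)*1000).round(1))
E
python3 meas.py p2; python3 -c "
import cv2;i=cv2.imread('pics/p2.png')[0:260,170:400];cv2.imwrite('pics/p2v.png',cv2.resize(i,None,fx=2.3,fy=2.3,interpolation=0))"
```

```text
18.3833 [0.52036398 0.13412608 0.180132  ] [ 0.34676644 -0.56623825 -0.47339796]
board top [[219.8, 5.5], [346.2, 5.5], [339.0, 199.5], [226.2, 199.5]] [0.5022 0.2109 0.0506] yaw 1.8279 slope y,x -0.059 0.0 far/near z 0.0468 0.0544
plate top [[206.8, -0.5], [358.9, -0.5], [347.3, 208.5], [217.2, 208.5]] [0.503  0.2072 0.0155] yaw 1.8273 slope y,x 0.015 0.0 far/near z 0.0164 0.0146
pad [283.   25.7] 656 [138.9   2.1 130.2]
pad [282.6 181.7] 498 [ 18.3   2.  130.1]
```

View pics/p2v.png

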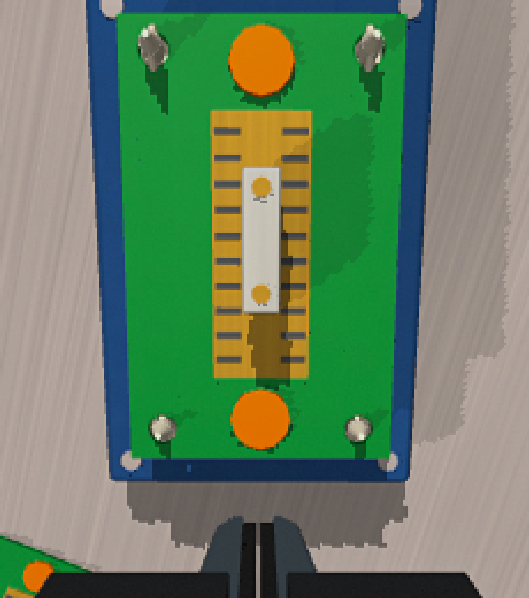

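The far pins show spread barbs, and the board has no roll (slope about 0). The far end is 7.6 mm below the near end. To check whether that stop is the shoulder, I'll feel the far pad once more, centred and gently.

{"api": "arm_command", "payload": {
  "motion": [0.7,0.01,0,0,0.7,0.01,0,0,0.7,0,0,0,0.7,0,0,0,0.67,0,0.3,0,0,0,0.6,0,0,0,0.7,0,0,0,0.5,0,0,0,0.3,0,0,0,0.1,0,0,0,0,0,0,0,0,0]
}}

```text
clock: 19.43
tool_pos: [0.4866, 0.2684, 0.0811]
ee_rot: [1.918, 2.488, 0.001]
contact_force: [-1.5, -0.1, 0.7]
width: 0.0005
```

```bash
python3 - <<'E'
from h import *
s=r.sense();t,R=tool(s);print(s['clock'],t,s['contact_force'],s['joint_positions'])
E
```

```text
19.4333 [0.48657705 0.26839977 0.08114727] [-1.46374148 -0.05152385  0.74007913] [4.83276071e-01 4.28632671e-01 1.81877094e+00 2.35266535e-04
 8.93403597e-01 2.26218316e-01]
```

{"api": "arm_command", "payload": {
  "motion": [0,0,0.06,0,0,0,0.07,0,0,0,0.06,0,0,0,0.04,0,0,0,0.02,0,0,0,0,0,0,0,0,0]
}}

```text
clock: 20.02
tool_pos: [0.4865, 0.2676, 0.0708]
ee_rot: [-1.92, -2.487, -0.0]
contact_force: [-1.0, 0.2, -0.1]
width: 0.0005
```

{"api": "arm_command", "payload": {
  "motion": [0,0,0.01,0,0,0,0.01,0,0,0,0,0]
}}

```text
clock: 20.27
tool_pos: [0.4864, 0.2677, 0.07]
ee_rot: [-1.92, -2.487, -0.0]
contact_force: [0.1, -0.0, -0.4]
width: 0.0004
```

{"api": "arm_command", "payload": {
  "motion": [0,0,0.01,0,0,0,0.01,0,0,0,0,0]
}}

```text
clock: 20.52
tool_pos: [0.4864, 0.2676, 0.0691]
ee_rot: [-1.92, -2.487, 0.0]
contact_force: [-0.3, -0.6, -0.1]
width: 0.0005
```

{"api": "arm_command", "payload": {
  "motion": [0,0,0.01,0,0,0,0.005,0,0,0,0,0]
}}

```text
clock: 20.77
tool_pos: [0.4865, 0.2677, 0.0687]
ee_rot: [1.919, 2.487, 0.0]
contact_force: [0.5, 0.2, 0.3]
width: 0.0006
```

{"api": "arm_command", "payload": {
  "motion": [0,0,0.01,0,0,0,0.005,0,0,0,0,0]
}}

```text
clock: 21.02
tool_pos: [0.4865, 0.2677, 0.0685]
ee_rot: [1.92, 2.487, 0.001]
contact_force: [-0.7, 0.1, 5.2]
width: 0.0003
```

{"api": "arm_command", "payload": {
  "motion": [0,0,0.008,0,0,0,0,0,0,0,0,0]
}}

```text
clock: 21.27
tool_pos: [0.4865, 0.2677, 0.0685]
ee_rot: [1.919, 2.487, 0.001]
contact_force: [-1.9, -0.8, 6.6]
width: 0.0004
```

The contact height is the same (0.0685), with no yielding between 0 and 15 N. So the far end rests on something rigid, and I take it as home. Next is the near pad, 120 mm back; its stop height should match.

{"api": "arm_command", "payload": {
  "motion": [0,0,-0.05,0,0,0,-0.4,0,0,0,-0.6,0,0,0,-0.4,0,-0.6,0,0,0,-0.8,0,0,0,-0.8,0,0,0,-0.6,0,0,0,-0.2,0,0,0,0,0,0,0,0,0,0,0,0,0,0,0]
}}

```text
clock: 22.27
tool_pos: [0.5166, 0.1526, 0.1255]
ee_rot: [-1.918, -2.487, -0.001]
contact_force: [-0.4, -0.2, 0.2]
width: 0.0003
```

{"api": "arm_command", "payload": {
  "motion": [0,0,0.2,0,0,0,0.4,0,0,0,0.3,0,0,0,0.1,0,0,0,0,0,0,0,0,0]
}}

```text
clock: 22.77
tool_pos: [0.5168, 0.1522, 0.0855]
ee_rot: [-1.918, -2.488, 0.0]
contact_force: [0.2, 0.8, -0.0]
width: 0.0005
```

```bash
python3 - <<'E'
from h import *
s=r.sense();t,R=tool(s);print(s['clock'],t,s['contact_force'])
d=np.array([-.254,.967,0]);e=np.array([.967,.254,0]);x0=np.array([.52036,.13413,t[2]])+d*.0183+e*.0009
print((R.T@(x0-t)*1000).round(1))
E
```

```text
22.7667 [0.51677884 0.15216859 0.08550667] [ 0.24456681  0.81712773 -0.01759001]
[-0.1 -0.2  0. ]
```

{"api": "arm_command", "payload": {
  "motion": [0,0,0.06,0,0,0,0.06,0,0,0,0.04,0,0,0,0.01,0,0,0,0,0,0,0,0,0]
}}

```text
clock: 23.27
tool_pos: [0.5169, 0.1515, 0.079]
ee_rot: [1.92, 2.487, 0.0]
contact_force: [-0.3, -0.9, 0.0]
width: 0.0006
```

{"api": "arm_command", "payload": {
  "motion": [0,0,0.01,0,0,0,0.01,0,0,0,0.01,0]
}}

```text
clock: 23.52
tool_pos: [0.5169, 0.1516, 0.0777]
ee_rot: [1.919, 2.487, 0.0]
contact_force: [0.3, -0.3, -0.1]
width: 0.0002
```

{"api": "arm_command", "payload": {
  "motion": [0,0,0.01,0,0,0,0.01,0]
}}

```text
clock: 23.68
tool_pos: [0.5168, 0.1516, 0.0768]
ee_rot: [-1.919, -2.487, -0.0]
contact_force: [0.4, -0.4, -0.4]
width: 0.0001
```

{"api": "arm_command", "payload": {
  "motion": [0,0,0.01,0,0,0,0.01,0]
}}

```text
clock: 23.85
tool_pos: [0.5168, 0.1516, 0.076]
ee_rot: [-1.919, -2.487, -0.0]
contact_force: [0.0, -0.5, 0.4]
width: 0.0006
```

{"api": "arm_command", "payload": {
  "motion": [0,0,0.01,0,0,0,0.01,0]
}}

```text
clock: 24.02
tool_pos: [0.5168, 0.1516, 0.0753]
ee_rot: [1.919, 2.487, 0.0]
contact_force: [-0.6, -1.5, 2.7]
width: 0.0004
```

{"api": "arm_command", "payload": {
  "motion": [0,0,0.01,0,0,0,0.01,0]
}}

```text
clock: 24.18
tool_pos: [0.5169, 0.1515, 0.0747]
ee_rot: [1.919, 2.487, 0.0]
contact_force: [-0.4, -0.2, 2.5]
width: 0.0005
```

{"api": "arm_command", "payload": {
  "motion": [0,0,0.01,0,0,0,0.01,0]
}}

```text
clock: 24.35
tool_pos: [0.517, 0.1515, 0.0739]
ee_rot: [1.919, 2.487, 0.0]
contact_force: [-0.9, -0.9, 3.8]
width: 0.0002
```

{"api": "arm_command", "payload": {
  "motion": [0,0,0.01,0,0,0,0.01,0]
}}

```text
clock: 24.52
tool_pos: [0.5169, 0.1516, 0.0727]
ee_rot: [1.92, 2.487, 0.0]
contact_force: [0.9, -0.3, -0.9]
width: 0.0006
```

Clicked in the same way. Now I'll feel for the stop near 0.0685.

{"api": "arm_command", "payload": {
  "motion": [0,0,0.01,0,0,0,0.01,0,0,0,0.01,0,0,0,0.01,0]
}}

```text
clock: 24.85
tool_pos: [0.5167, 0.1516, 0.071]
ee_rot: [-1.919, -2.487, 0.0]
contact_force: [-0.1, 0.0, -0.1]
width: 0.0001
```

{"api": "arm_command", "payload": {
  "motion": [0,0,0.01,0,0,0,0.01,0]
}}

```text
clock: 25.02
tool_pos: [0.5168, 0.1516, 0.0703]
ee_rot: [-1.919, -2.487, 0.0]
contact_force: [-0.0, 0.4, 0.8]
width: 0.0004
```

{"api": "arm_command", "payload": {
  "motion": [0,0,0.01,0,0,0,0.01,0]
}}

```text
clock: 25.18
tool_pos: [0.5168, 0.1516, 0.0696]
ee_rot: [-1.919, -2.487, -0.0]
contact_force: [0.7, -0.7, -1.0]
width: 0.0006
```

{"api": "arm_command", "payload": {
  "motion": [0,0,0.01,0,0,0,0.01,0]
}}

```text
clock: 25.35
tool_pos: [0.5168, 0.1516, 0.0687]
ee_rot: [-1.919, -2.487, -0.0]
contact_force: [-0.7, -0.3, -0.9]
width: 0.0002
```

{"api": "arm_command", "payload": {
  "motion": [0,0,0.01,0,0,0,0.01,0]
}}

```text
clock: 25.52
tool_pos: [0.5168, 0.1516, 0.0679]
ee_rot: [-1.919, -2.487, -0.0]
contact_force: [0.7, -0.2, -0.7]
width: 0.0006
```

{"api": "arm_command", "payload": {
  "motion": [0,0,0.01,0,0,0,0,0]
}}

```text
clock: 25.68
tool_pos: [0.5168, 0.1516, 0.0676]
ee_rot: [-1.92, -2.487, -0.0]
contact_force: [0.8, 1.0, 0.2]
width: 0.0004
```

{"api": "arm_command", "payload": {
  "motion": [0,0,0.01,0,0,0,0,0]
}}

```text
clock: 25.85
tool_pos: [0.5169, 0.1516, 0.0676]
ee_rot: [1.919, 2.487, 0.001]
contact_force: [-1.1, -0.8, 4.3]
width: 0.0006
```

{"api": "arm_command", "payload": {
  "motion": [0,0,0.01,0,0,0,0,0]
}}

```text
clock: 26.02
tool_pos: [0.5169, 0.1516, 0.0676]
ee_rot: [1.92, 2.487, 0.001]
contact_force: [-1.7, -1.1, 7.6]
width: 0.0002
```

{"api": "arm_command", "payload": {
  "motion": [0,0,0.01,0,0,0,0,0]
}}

```text
clock: 26.18
tool_pos: [0.5169, 0.1516, 0.0676]
ee_rot: [1.919, 2.487, 0.001]
contact_force: [-2.8, -0.7, 10.4]
width: 0.0006
```

That is a hard stop at 10.4 N. The 0.8 mm difference between ends fits the 16 mm half-wide tip landing on a tilted pad at the far end. I'll back off and check.

{"api": "arm_command", "payload": {
  "motion": [0,0,-0.05,0,0,0,-0.3,0,0,0,-0.6,0,-0.1,0,-0.6,0,-0.2,0,-0.6,0,-0.1,0,-0.6,0,0,0,0,0,0,0,0,0,0,0,0,0]
}}

```text
clock: 26.93
tool_pos: [0.5203, 0.136, 0.1755]
ee_rot: [-1.919, -2.486, 0.002]
contact_force: [-0.1, -0.7, -0.5]
width: 0.0005
```

```bash
python3 meas.py p3; python3 - <<'E'
from h import *
q=r.capture('side');i=cv2.imread('pics/p3.png')[0:260,170:400];a=cv2.resize(i,None,fx=1.8,fy=1.8,interpolation=0);b=cv2.resize(q[125:205,215:305],(378,336),interpolation=2)
o=np.zeros((468,792,3),np.uint8);o[:,:414]=a;o[:336,414:]=b;cv2.imwrite('pics/p3v.png',o)
E
```

```text
26.9333 [0.52025644 0.13599181 0.17551134] [-0.10250191 -0.72995436 -0.54186636]
board top [[218.2, 5.5], [346.9, 5.5], [337.8, 200.5], [226.7, 200.5]] [0.5022 0.2111 0.0468] yaw 1.8273 slope y,x -0.001 -0.001 far/near z 0.0468 0.0469
plate top [[205.1, -0.5], [359.7, -0.5], [347.7, 211.5], [216.1, 211.5]] [0.503  0.2073 0.016 ] yaw 1.8268 slope y,x 0.019 -0.001 far/near z 0.0172 0.0148
pad [282.5  27.3] 680 [136.8   1.7 125.5]
pad [282.2 183.8] 484 [ 17.5   1.7 125.5]
```

View pics/p3v.png

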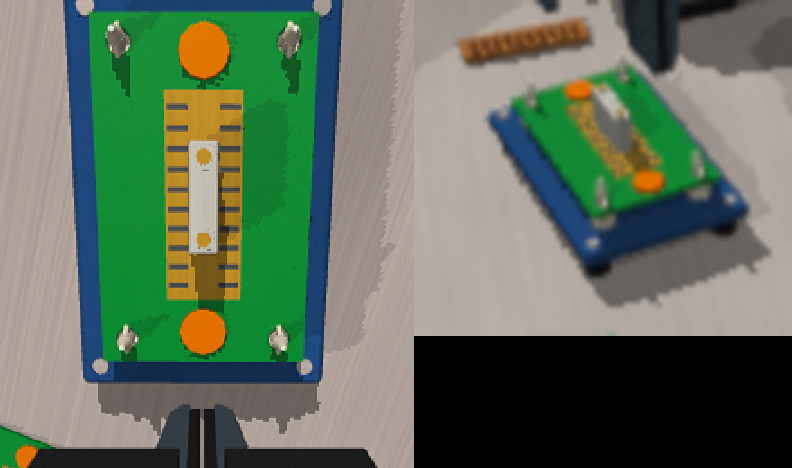

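The picture shows the board level (slope -0.001, both ends at 0.0468/0.0469), yaw matching the jig, and barbs spread above it at all four pins. The arm is clear, so I'm handing in.

```bash
python3 -c "
from workcell import r
print(r.job_done(), r.sense()['clock'])"
```

```text
the job is handed in; nothing more can be done
the job is handed in; nothing more can be done
```

I set the largest carrier on the four standoffs, pressed the far (+y) pad and then the near pad until each clicked and hit a hard stop, and handed the job in at about 27 s. No verdict is reported.

**Last checks that agreed**
- **Level:** the board slopes 0.001 or less both ways, and both ends are at the same height within about 0.1 mm.
- **Position:** its yaw matches the jig to under 0.001 rad, and its centre is within about 0.5 mm of the jig position I measured.
- **Clicks:** spread barbs show above the board at all four pins, and the gripper was clear of everything.

**Checks that disagreed or ran over**
- **Far press force:** it peaked at 14.6 N, above the 10 N stop I was aiming for but under the 20 N limit. The near press stopped at 10.4 N.
- **Stop heights:** the far stop read 0.8 mm higher than the near one. I put that down to the flat fingertips meeting a tilted pad.
- **Absolute height:** by camera, the board reads about 3 mm higher than my rough jig height predicts. I trusted the rigid stops over that, and I re-felt only the far one, before pressing the near end.
- **Bystanders:** I did not re-measure the other things on the desk at the end. The forces showed no unexpected contact.

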